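# Swing the bench magnifier over the battery pack and switch on its lamp

## Task

Get the magnifier ready to examine the blue-grey battery pack: push the magnifier's swing arm round with a fingertip until the glass is centred over the pack, so that the whole pack can be seen through it from straight above, and press the green button on the arm fully down to switch on its lamp. Leave the pack, the stand's base and everything else on the desk where they are: nothing is picked up or shifted, and the fingers keep off the glass.

Things in the scene. Friction and masses are not known exactly. Their poses are not given: they have to be found in the camera images.
- stand: The bench magnifier's stand: grey weighted round base 190 mm across, 26 mm high at the middle, about 3.5 kg, standing loose on the desk with a 24 mm steel column in its centre. Origin: centre of the base's underside, on the desk; z up, the column is along z. It stays put under a light push (a few N) on the arm, but slides if shoved.
- swing (a joint): Angle of the magnifier's swing arm about the column (rad, -1.75 to 1.75). At 0 the arm points along the stand's own -x; a positive angle is counter-clockwise seen from above (the glass then lies towards the stand's -y). A stiff friction hinge: about 0.3 N m to turn, about 3 N pushed at mid bar; it stays where it is left and does not coast noticeably.
- pivot (a point): Point on the column axis at the mid height of the arm bar, 202 mm above the desk. Above it the hub (42 mm across) ends at 220 mm and a 26 mm black tension knob at 236 mm above the desk.
- push_left (a point): Middle of one vertical flank of the straight white arm bar, 105 mm out from the column axis. Pushing on this flank makes joint swing grow. The bar is 16 mm wide and 26 mm tall (189 to 215 mm above the desk), free to push from 25 to 140 mm out; then come the switch pod, 46 mm wide (141 to 191 mm out), and the head. The point's x points along the bar to the column, y out of this flank, z up.
- push_right (a point): The same point on the opposite flank of the bar; pushing there makes joint swing fall. Its axes are parallel to those of push_left, so its y points into the bar.
- lens_centre (a point): Centre of the round glass, 250 mm out from the column axis, 200 mm above the desk. The glass is 107 mm across (radius 53 mm) in a white round head 132 mm across and 24 mm tall (188 to 212 mm above the desk).
- lens: The glass itself (not to be touched); origin on the desk level below the glass centre.
- lamp (a joint): Travel of the latching lamp button (m): 0 = up, off; 0.005 = fully down, on. It needs about 4 N straight down and stays down where it is left.
- button_top (a point): Centre of the top of the round green lamp button, 27 mm across, on the switch pod 166 mm out from the column axis. Up, its top is 226.5 mm above the desk, 8.5 mm above the pod; fully down 5 mm lower. z up.
- battery: The exhibit: blue-grey defibrillator battery pack with a white label, lying flat, 60 x 40 x 22 mm, about 160 g. Origin: centre of its underside; x along its length, z up. It lies on the desk on the circle that the glass travels over (within about 9 mm), to either side of the arm's start, together with two jars and the tape roll.
- jar_red: Bystander: clear powder jar with a red cap, 51 mm across, 52 mm tall, standing; origin at the centre of its underside.
- jar_grey: Bystander: black powder jar with a grey cap, 51 mm across, 52 mm tall, standing; origin at the centre of its underside.
- tape: Bystander: yellow roll of lifting tape lying flat, 68 mm across, hole 38 mm, 25 mm tall; origin at the centre of its underside.
- brush: Bystander: fingerprint brush lying along its x, black handle, 170 mm long, 26 mm wide, about 16 mm high; origin under its middle, on the desk.
- red_case: Bystander: flat red case 75 x 140 x 34 mm; origin at the centre of its underside.
- torch: Bystander: dark metal torch lying along its x, 140 mm long, 34 mm high; origin on the desk below its middle.
- swab_box: Bystander: cardboard box 60 x 110 x 45 mm; origin at the centre of its underside.

How it is judged:
By the outcome, as a careful person would: the job done as asked, in the order asked, and still so for the second after the job is handed in, with the robot touching nothing.
It also fails if it takes over 45 s, if anything falls off the work surface, if the arm or the gripper's body presses on something with over 40 N, if the wrist force passes 120 N, or if a joint passes its speed limit or range.

## Robot

A 6-joint arm with a two-finger parallel gripper is mounted at the origin on the work surface. World frame = base frame: x ahead of the robot, y to its left, z up, the work surface at z = 0. Lengths are in m, angles in rad, forces in N, time in s.
With the tool pointing down it reaches from about 0.35 to 0.975 m from the base axis. Payload 4.9 kg.
Tool frame: the origin (TCP) lies on the mounting face of the last link; the fingertips stand 173 mm ahead of it and the grasp point (between the pads) lies 155 mm ahead of it; z points along the fingers, y is the direction in which the jaws open and shut (so a half turn about z gives the same grasp; the last joint's range is limited). The gripper opens to 85 mm and grips with 20 to 120 N. Pads are 22 mm wide; open, the fingers measure 114 mm over their backs; the gripper's body (76 mm by 85 mm) begins 54 mm behind the grasp point. The pads swing forward as they close: fully open they stand 13 mm farther back than shut.
Start: joints at [-1.404, 0.053, 1.613, -0, 1.476, -0.119], TCP at [0.176, -0.6, 0.405] pointing down, gripper open.
Joint ranges: [-3.01, 3.01], [-1.01, 2.22], [0.06, 2.58], [-1.02, 4.17], [0.09, 2.62], [-3.14, 3.14]. Speed limits (rad/s): [2.57, 2.57, 3.14, 3.14, 3.14, 3.14].

## Interface

Orientations are given as a unit quaternion [w, x, y, z].
In Python, from plant import manip gives the robot as it stands.
- The arm moves only by the tool play_rows, never from a script. Its argument "increments" is a list of rows, each an object with "offset": the shift along the tool's x, y, z in mm, a list of three; "twist": the turn about the tool's z in rad; "grip": the opening, from 0 (shut) to 1 (fully open). In form: [{"offset": [dx, dy, dz], "twist": twist, "grip": grip}, ...]. A call has 1 to 5 rows; each row is the pose to reach, as a shift and turn from the pose commanded when the call began, along the tool's axes at that moment; what a row does not reach only later rows make up. A row lasts 1/12 s, in which the tool goes at most 41.7 mm and 7.16 degrees, less where a joint would pass 70% of its speed; a pose out of reach is approached as far as the arm can. A call with a gripper value outside its range is refused whole. The fingers move at their own pace and stop on an object; the grip force is fixed at half the most. Time passes only in rows, so rows that repeat a pose let the fingers close. It gives the time, the measured TCP pose, the force and the opening at its end, in the units of the state.
- manip.state(): the state, without advancing time (a new reading comes with each control period).
- manip.grab_frame(name): name is "side" or "top"; returns the picture (400x640x3 uint8, blue, green, red); there is no depth.
- manip.get_calibration(name): a dict with "fx", "fy", "cx", "cy" (pixels), "k1" (the pictures are not rectified: a ray, as slopes to the right and down, at radius r is drawn at 1 + k1 r^2 times it, then the intrinsics apply), "T" (4x4, takes a point from camera to world coordinates). Camera axes: x right, y down, z forward; pixel columns grow to the right and rows downward; lengths in m; the calibration is good to about 2 mm. A picture is of the moment at which its call begins. get_calibration takes no time and is no camera call.
- manip.job_done(): hands the job in, once; it reports no verdict.
Trained networks look in the newest picture that a camera, given by its name, has taken for a name from the list of things; names that differ only in an ending like _2 or _b are one class to them, and where a whole thing is asked for, a point or a joint stands for the part that bears it (a point fixed in the world has none). Each returns a list of dicts, best first, with "p" (0 to 1); they miss things now and then, are a little off and sometimes report something else, mostly with a low value. They report only what shows in the picture. A call takes as long as a camera call.
- manip.boxes_of(query, camera): "xyz" ([x, y, z] in m, in the coordinates of the camera as it stood for that picture, good to about 4 mm: the middle of the surface that is visible of it).
- manip.tip_of(query, camera): "xyz" ([x, y, z] in m, in the coordinates of the camera as it stood for that picture, good to about 4 mm: a listed point, or the origin of a listed thing).
The state is a dict: "time": time; "joint_pos": joint angles; "joint_vel": joint speeds; "joint_efforts": joint torques, N m; "tool_pos": TCP position; "tool_rot": TCP orientation; "contact_force": force on the tool from outside, world axes, zero at the start; "ft_torque": the same for the moment, N m; "gripper_width": opening from 0.0 (shut) to 1.0 (fully open).
Only numpy, scipy, OpenCV 4.12 (cv2) and the standard library are available. Lean on these libraries where they do the work, as an engineer would, in place of code of your own. Each camera call takes 0.05 s, during which the arm holds its last target. There are 200 camera calls.

## Working session

There is one attempt and no reset: what is moved stays moved. The work goes in short steps, Python scripts to look and compute and a tool call to move; the robot and the scene stay as the last step left them, time stands still between calls to the robot, and variables do not carry over. Pictures are saved under pics/ and viewed, about 8 in all and at most 12, crops included, and the job is handed in when it is done.

Besides the shell and the picture viewer there is one more tool, called in YAML: its name, and indented under it one key for each argument. play_rows: Moves the arm, as the interface text tells. Its arguments: {"type":"object","properties":{"increments":{"type":"array"}},"required":["increments"]}

```bash
mkdir -p pics; cat > h.py <<'E'
import numpy as np, cv2
from plant import manip
def w(cam,p): 
    T=np.array(manip.get_calibration(cam)["T"]); return (T[:3,:3]@np.array(p)+T[:3,3])
def find(q,cam,fn='tip_of'):
    r=getattr(manip,fn)(q,cam)
    return [(np.round(w(cam,d["xyz"]),4).tolist(),round(d["p"],2)) for d in r[:2]]
E
python3 - <<'E'
from h import *
for c in("top","side"):
    cv2.imwrite(f"pics/{c}1.png",manip.grab_frame(c))
    for q in("stand","pivot","push_left","push_right","lens_centre","button_top","battery","jar_red","jar_grey","tape"):
        print(c,q,find(q,c))
s=manip.state();print(s)
E
```

```text
top stand [([0.6662, 0.0331, 0.0047], 0.66)]
top pivot [([0.6648, 0.0354, 0.1991], 0.69)]
top push_left [([0.5622, 0.0273, 0.1997], 0.81)]
top push_right []
top lens_centre [([0.4171, 0.0033, 0.1993], 0.72)]
top button_top [([0.5029, 0.0145, 0.2254], 0.53)]
top battery [([0.5362, -0.1682, -0.0016], 0.71)]
top jar_red [([0.4574, -0.0881, 0.0012], 0.82)]
top jar_grey [([0.4704, 0.1858, -0.0015], 0.72), ([0.5635, 0.264, 0.0004], 0.66)]
top tape [([0.4706, 0.1872, 0.0024], 0.92), ([0.5641, 0.2638, 0.0033], 0.18)]
side stand [([0.6692, 0.0338, 0.0026], 0.8)]
side pivot [([0.668, 0.0359, 0.2033], 0.8)]
side push_left [([0.5671, 0.0266, 0.2018], 0.85)]
side push_right [([0.5625, 0.0188, 0.1989], 0.9), ([0.6695, 0.0361, 0.2022], 0.39)]
side lens_centre [([0.4237, 0.0013, 0.2006], 0.73), ([0.3972, 0.3433, -0.0036], 0.64)]
side button_top [([0.5038, 0.0162, 0.2274], 0.38)]
side battery [([0.5367, -0.1693, -0.0004], 0.69)]
side jar_red [([0.4548, -0.0958, -0.0025], 0.66)]
side jar_grey [([0.5658, 0.2648, -0.0007], 0.64), ([0.5361, -0.1655, 0.002], 0.41)]
side tape []
{'time': 1.1, 'joint_pos': array([-1.40400702e+00,  5.27002130e-02,  1.61285553e+00, -9.73959175e-06,
        1.47597973e+00, -1.19021807e-01]), 'joint_vel': array([-9.27403807e-04,  2.05970633e-03, -2.36826461e-03, -2.45098079e-05,
        3.61354669e-04, -1.37853319e-03]), 'joint_efforts': array([ 2.86664908e-04, -3.93690884e+01, -3.70467103e+01, -8.33303193e-05,
        4.30698992e-04, -2.24088737e-06]), 'tool_pos': array([ 0.1761955 , -0.59964582,  0.40473004]), 'tool_rot': array([ 2.86980043e-05,  9.89806300e-01,  1.42420106e-01, -4.16377199e-06]), 'contact_force': array([ 0.21609333,  0.0020948 , -0.92279437]), 'ft_torque': array([-0.07686647, -0.01083674,  0.03469649]), 'gripper_width': 0.9999094152757698}
```

View pics/top1.png

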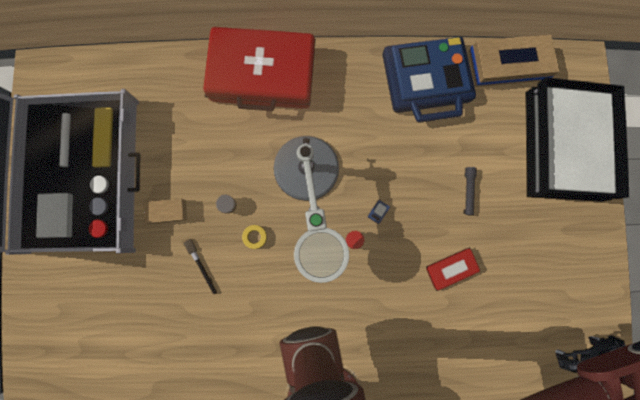

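View pics/side1.png

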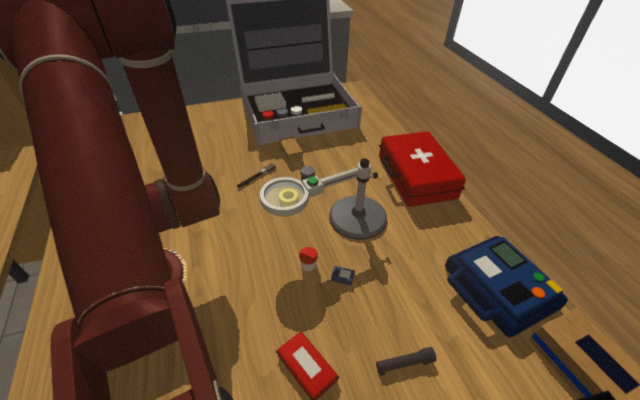

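Top view: the stand hub is at about (305,152), the glass at (321,254), the button at (316,219) and the battery at (379,211), to the right. The red jar is at (355,240), the tape at (254,237) and the grey jar at (226,204). The side view agrees. The networks put the battery at (0.536,-0.169) and the pivot at (0.667,0.035). The arm therefore has to turn about +0.87 rad, pushed on the left (+y) flank.

I'll raise the tool, shut the fingers and cross over to the +y side.

play_rows:
  increments:
    - {"offset": [20,-20,-30],"twist": 0,"grip": 0}
    - {"offset": [48,-46,-40],"twist": 0,"grip": 0}
    - {"offset": [77,-74,-40],"twist": 0,"grip": 0}
    - {"offset": [106,-102,-40],"twist": 0,"grip": 0}
    - {"offset": [135,-130,-40],"twist": 0,"grip": 0}

```text
time: 1.52
tool_pos: [0.2695, -0.4353, 0.4452]
tool_rot: [0.0, 0.99, 0.142, 0.0]
contact_force: [0.8, -0.4, 0.4]
gripper_width: 0.3
```

play_rows:
  increments:
    - {"offset": [29,-28,0],"twist": 0,"grip": 0}
    - {"offset": [58,-56,0],"twist": 0,"grip": 0}
    - {"offset": [87,-84,0],"twist": 0,"grip": 0}
    - {"offset": [116,-112,0],"twist": 0,"grip": 0}
    - {"offset": [145,-140,0],"twist": 0,"grip": 0}

```text
time: 1.93
tool_pos: [0.3691, -0.2598, 0.445]
tool_rot: [0.0, 0.99, 0.142, 0.0]
contact_force: [1.0, -0.4, 0.7]
gripper_width: -0.0
```

play_rows:
  increments:
    - {"offset": [29,-28,0],"twist": 0,"grip": 0}
    - {"offset": [58,-56,0],"twist": 0,"grip": 0}
    - {"offset": [87,-84,0],"twist": 0,"grip": 0}
    - {"offset": [116,-112,0],"twist": 0,"grip": 0}
    - {"offset": [145,-140,0],"twist": 0,"grip": 0}

```text
time: 2.35
tool_pos: [0.4688, -0.0844, 0.4451]
tool_rot: [0.0, 0.99, 0.143, 0.001]
contact_force: [0.9, 0.4, -0.2]
gripper_width: -0.005
```

play_rows:
  increments:
    - {"offset": [29,-28,0],"twist": 0,"grip": 0}
    - {"offset": [58,-56,0],"twist": 0,"grip": 0}
    - {"offset": [87,-84,0],"twist": 0,"grip": 0}
    - {"offset": [116,-112,0],"twist": 0,"grip": 0}
    - {"offset": [127,-118,0],"twist": 0,"grip": 0}

```text
time: 2.77
tool_pos: [0.558, 0.0667, 0.4446]
tool_rot: [-0.001, 0.989, 0.145, 0.0]
contact_force: [-0.8, 0.5, -0.5]
gripper_width: -0.002
```

play_rows:
  increments:
    - {"offset": [0,0,0],"twist": -0.12,"grip": 0}
    - {"offset": [0,0,0],"twist": -0.24,"grip": 0}
    - {"offset": [0,0,0],"twist": -0.36,"grip": 0}
    - {"offset": [0,0,0],"twist": -0.48,"grip": 0}
    - {"offset": [0,0,0],"twist": -0.6,"grip": 0}

```text
time: 3.18
tool_pos: [0.5569, 0.0622, 0.4447]
tool_rot: [0.0, 0.902, 0.431, -0.0]
contact_force: [-0.7, -0.1, -0.3]
gripper_width: 0.004
```

play_rows:
  increments:
    - {"offset": [0,0,0],"twist": -0.12,"grip": 0}
    - {"offset": [0,0,0],"twist": -0.24,"grip": 0}
    - {"offset": [0,0,0],"twist": -0.36,"grip": 0}
    - {"offset": [0,0,0],"twist": -0.48,"grip": 0}
    - {"offset": [0,0,0],"twist": -0.6,"grip": 0}

```text
time: 3.6
tool_pos: [0.5569, 0.062, 0.4447]
tool_rot: [0.0, 0.735, 0.678, -0.0]
contact_force: [0.2, -0.4, 0.4]
gripper_width: -0.002
```

play_rows:
  increments:
    - {"offset": [0,0,0],"twist": -0.11,"grip": 0}
    - {"offset": [0,0,0],"twist": -0.22,"grip": 0}
    - {"offset": [0,0,0],"twist": -0.22,"grip": 0}

```text
time: 3.85
tool_pos: [0.5569, 0.0621, 0.4447]
tool_rot: [0.0, 0.657, 0.754, -0.0]
contact_force: [0.5, -0.2, 0.3]
gripper_width: 0.001
```

play_rows:
  increments:
    - {"offset": [0,0,30],"twist": 0,"grip": 0}
    - {"offset": [0,0,60],"twist": 0,"grip": 0}
    - {"offset": [0,0,78],"twist": 0,"grip": 0}
    - {"offset": [0,0,78],"twist": 0,"grip": 0}

```text
time: 4.18
tool_pos: [0.5554, 0.0623, 0.3612]
tool_rot: [-0.004, 0.659, 0.752, -0.003]
contact_force: [-1.1, 0.4, -0.5]
gripper_width: 0.003
```

play_rows:
  increments:
    - {"offset": [-5,0,0],"twist": 0,"grip": 0}
    - {"offset": [-10,0,0],"twist": 0,"grip": 0}
    - {"offset": [-14,0,0],"twist": 0,"grip": 0}
    - {"offset": [-18,0,0],"twist": 0,"grip": 0}

```text
time: 4.52
tool_pos: [0.56, 0.044, 0.369]
tool_rot: [0.001, 0.658, 0.753, 0.001]
contact_force: [-0.2, -0.4, 0.3]
gripper_width: 0.0
```

```bash
python3 - <<'E'
from h import *
im=manip.grab_frame("top");cv2.imwrite("pics/top2.png",cv2.resize(im[100:300,200:440],None,fx=3,fy=3))
print(find("battery","top"),find("lens_centre","top"),manip.state()["contact_force"])
E
```

```text
[([0.5372, -0.1697, 0.0009], 0.83)] [([0.4175, 0.0038, 0.2008], 0.83)] [0.37046345 0.44418939 0.09799409]
```

View pics/top2.png

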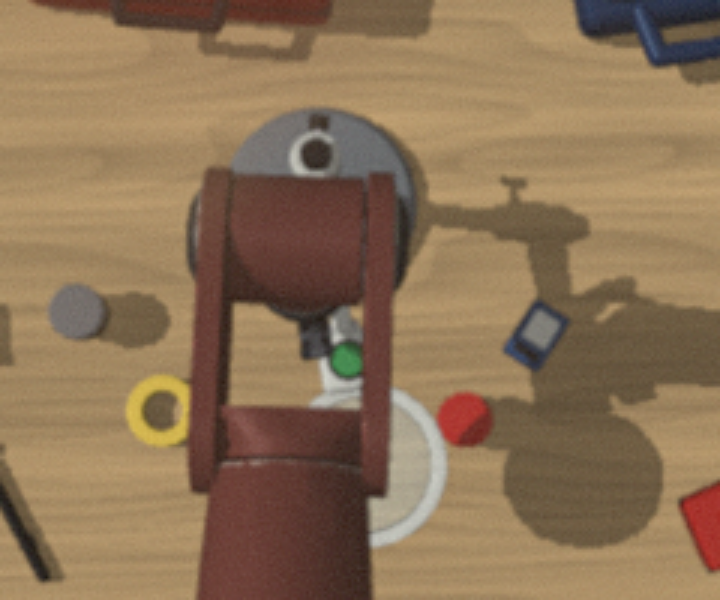

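The battery reading repeats at (0.537,-0.170). The fingers sit beside the bar on its left flank, about 4 mm off, with nothing else touched. Next I'll push along the arc, turning the tool with the bar.

play_rows:
  increments:
    - {"offset": [-2,0,0],"twist": 0,"grip": 0}
    - {"offset": [-4,0,0],"twist": 0,"grip": 0}
    - {"offset": [-5,0,0],"twist": 0,"grip": 0}

```text
time: 4.92
tool_pos: [0.56, 0.0399, 0.3669]
tool_rot: [-0.0, 0.658, 0.753, 0.0]
contact_force: [-0.6, 3.9, 1.4]
gripper_width: -0.0
```

play_rows:
  increments:
    - {"offset": [-4.6,-0.7,0],"twist": -0.044,"grip": 0}
    - {"offset": [-9.2,-1.3,0],"twist": -0.087,"grip": 0}
    - {"offset": [-13.9,-1.6,0],"twist": -0.131,"grip": 0}
    - {"offset": [-18.5,-1.7,0],"twist": -0.175,"grip": 0}
    - {"offset": [-23.2,-1.6,0],"twist": -0.218,"grip": 0}

```text
time: 5.33
tool_pos: [0.5615, 0.017, 0.3668]
tool_rot: [-0.001, 0.571, 0.821, 0.001]
contact_force: [-0.9, 2.8, 1.9]
gripper_width: -0.005
```

```bash
python3 - <<'E'
from h import *
manip.grab_frame("top");print(find("lens_centre","top"),find("pivot","top"),find("stand","top"))
manip.grab_frame("side");print(find("lens_centre","side"),find("pivot","side"),find("stand","side"))
s=manip.state();print(s["contact_force"],s["tool_pos"],s["tool_rot"])
E
```

```text
[([0.432, -0.0471, 0.203], 0.75), ([0.5127, -0.0252, 0.228], 0.36)] [([0.6665, 0.0353, 0.2005], 0.68)] [([0.6634, 0.0305, 0.0031], 0.58), ([0.3927, 0.3391, -0.0006], 0.37)]
[([0.4383, -0.0513, 0.2003], 0.88)] [([0.6702, 0.0341, 0.2033], 0.57)] [([0.6689, 0.0365, 0.0028], 0.72)]
[0.10116437 0.45214013 0.07791327] [0.5615477  0.01668988 0.36659812] [-4.32397236e-05  5.72081897e-01  8.20196498e-01 -7.95818319e-05]
```

play_rows:
  increments:
    - {"offset": [-4.6,-0.7,0],"twist": -0.044,"grip": 0}
    - {"offset": [-9.2,-1.3,0],"twist": -0.087,"grip": 0}
    - {"offset": [-13.9,-1.6,0],"twist": -0.131,"grip": 0}
    - {"offset": [-18.5,-1.7,0],"twist": -0.175,"grip": 0}
    - {"offset": [-23.2,-1.6,0],"twist": -0.218,"grip": 0}

```text
time: 6.15
tool_pos: [0.5679, -0.0053, 0.3666]
tool_rot: [-0.001, 0.478, 0.878, 0.001]
contact_force: [-1.8, 3.3, 0.2]
gripper_width: -0.002
```

play_rows:
  increments:
    - {"offset": [-4.6,-0.7,0],"twist": -0.044,"grip": 0}
    - {"offset": [-9.2,-1.3,0],"twist": -0.087,"grip": 0}
    - {"offset": [-13.9,-1.6,0],"twist": -0.131,"grip": 0}
    - {"offset": [-18.5,-1.7,0],"twist": -0.175,"grip": 0}
    - {"offset": [-23.2,-1.6,0],"twist": -0.218,"grip": 0}

```text
time: 6.57
tool_pos: [0.5791, -0.0257, 0.3666]
tool_rot: [-0.001, 0.38, 0.925, 0.0]
contact_force: [-2.1, 2.7, 2.2]
gripper_width: -0.001
```

```bash
python3 - <<'E'
from h import *
im=manip.grab_frame("top");cv2.imwrite("pics/top3.png",cv2.resize(im[100:300,200:440],None,fx=3,fy=3))
for c in("top","side"):
    if c=="side": manip.grab_frame(c)
    for q in("lens_centre","lens","button_top","battery"):print(c,q,find(q,c))
s=manip.state();print(s["contact_force"],s["tool_pos"],s["tool_rot"])
E
```

```text
top lens_centre [([0.4894, -0.1376, 0.2007], 0.93)]
top lens [([0.4709, 0.1887, -0.002], 0.47)]
top button_top []
top battery []
side lens_centre [([0.4949, -0.1426, 0.1989], 0.73)]
side lens []
side button_top [([0.5516, -0.0845, 0.2284], 0.41)]
side battery [([0.5344, -0.1634, 0.0018], 0.8)]
[ 0.54287889 -0.23624024 -0.39589614] [ 0.57923901 -0.02603348  0.36672054] [ 4.91022679e-05  3.81082217e-01  9.24541152e-01 -2.30927692e-05]
```

View pics/top3.png

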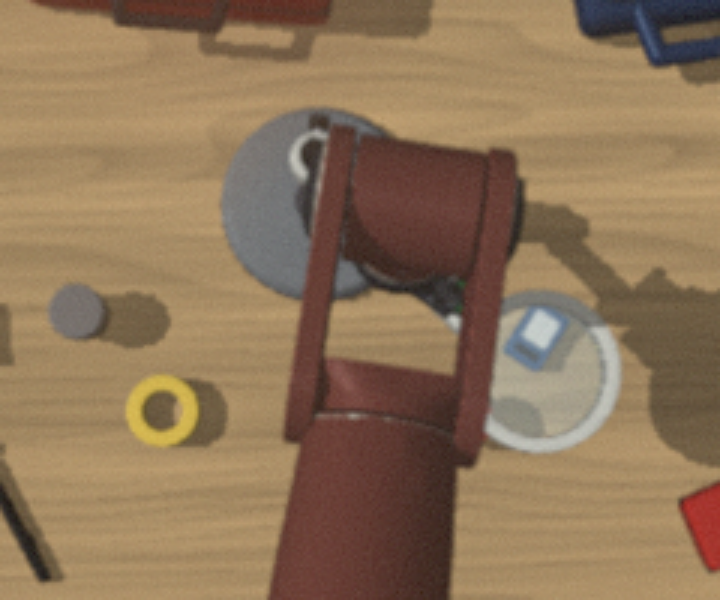

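The glass is at about 45°, and the pack at (537,335) shows through the upper part of it. The stand base hasn't moved. The target is about 57.3°, so I'll push 12° more and back off.

play_rows:
  increments:
    - {"offset": [-4.6,-0.7,0],"twist": -0.044,"grip": 0}
    - {"offset": [-9.2,-1.3,0],"twist": -0.087,"grip": 0}
    - {"offset": [-13.9,-1.6,0],"twist": -0.131,"grip": 0}
    - {"offset": [-18.5,-1.7,0],"twist": -0.175,"grip": 0}
    - {"offset": [-22.3,-1.6,0],"twist": -0.21,"grip": 0}

```text
time: 7.48
tool_pos: [0.5939, -0.0427, 0.3667]
tool_rot: [-0.001, 0.281, 0.96, 0.0]
contact_force: [-2.2, 1.9, 1.2]
gripper_width: -0.003
```

play_rows:
  increments:
    - {"offset": [0,0,0],"twist": 0,"grip": 0}
    - {"offset": [5,0,0],"twist": 0,"grip": 0}
    - {"offset": [15,0,0],"twist": 0,"grip": 0}
    - {"offset": [25,0,0],"twist": 0,"grip": 0}

```text
time: 7.82
tool_pos: [0.5722, -0.0289, 0.3666]
tool_rot: [-0.0, 0.282, 0.959, 0.0]
contact_force: [0.8, 0.6, 0.6]
gripper_width: -0.0
```

```bash
python3 - <<'E'
from h import *
im=manip.grab_frame("top");cv2.imwrite("pics/top4.png",cv2.resize(im[120:260,280:440],None,fx=5,fy=5)[:600])
for c in("top","side"):
    if c=="side": manip.grab_frame(c)
    for q in("lens_centre","button_top","battery","stand"):print(c,q,find(q,c))
s=manip.state();print(s["contact_force"],s["tool_pos"],s["tool_rot"])
k=manip.get_calibration("top");print({a:k[a] for a in("fx","cx","cy","k1")},np.round(k["T"],3).tolist())
E
```

```text
top lens_centre [([0.5331, -0.1719, 0.2004], 0.72)]
top button_top [([0.6643, 0.0324, 0.0014], 0.48)]
top battery [([0.3962, 0.3445, 0.0003], 0.66)]
top stand [([0.6664, 0.0296, 0.0013], 0.94), ([0.3645, -0.3761, 0.0038], 0.63)]
side lens_centre [([0.5372, -0.1757, 0.1994], 0.66)]
side button_top [([0.578, -0.1036, 0.2236], 0.65)]
side battery [([0.5376, -0.1649, -0.0019], 0.8)]
side stand [([0.6657, 0.0332, 0.0047], 0.97)]
[-0.22765462  0.19355321 -0.35672367] [ 0.57313144 -0.0295717   0.36672459] [ 4.58641264e-05  2.82116297e-01  9.59380213e-01 -6.06489021e-06]
{'fx': 437.0493247289154, 'cx': 325.2496791719755, 'cy': 200.7386814126746, 'k1': -0.09770861176693516} [[-0.028, -0.994, 0.102, 0.44], [-0.999, 0.024, -0.034, 0.025], [0.031, -0.103, -0.994, 1.26], [0.0, 0.0, 0.0, 1.0]]
```

View pics/top4.png

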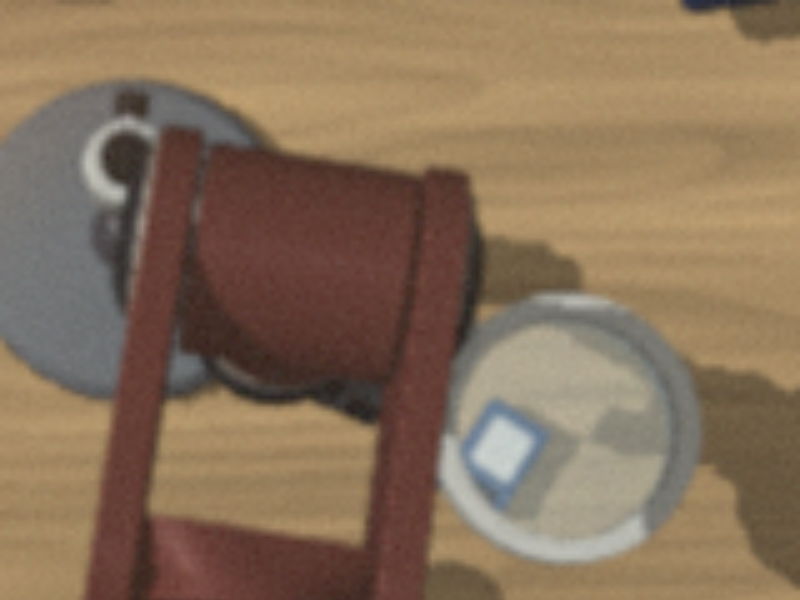

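The pack shows wholly inside the glass. Seen obliquely it lies lower left of the ring centre, as parallax would give. I'll check this from pixels: ring centre about (394.2,205.4), pack from the earlier picture about (379,211.7).

```bash
cat >> h.py <<'E'
def ray(cam,u,v,z):
    k=manip.get_calibration(cam);K=np.array([[k["fx"],0,k["cx"]],[0,k["fy"],k["cy"]],[0,0,1]])
    p=cv2.undistortPoints(np.array([[[u,v]]],float),K,np.array([k["k1"],0,0,0,0]))[0,0]
    T=np.array(k["T"]);d=T[:3,:3]@[p[0],p[1],1];return T[:3,3]+d*(z-T[2,3])/d[2]
E
python3 - <<'E'
from h import *
im=cv2.imread("pics/top1.png");h=im[195:230,365:395].astype(int)
m=((h[...,0]-h[...,2])>5).astype(np.uint8)
n,l,st,c=cv2.connectedComponentsWithStats(m);print(st,c)
i=1+np.argmax(st[1:,4]);cnt=cv2.findContours((l==i).astype(np.uint8),0,2)[0][0]
r=cv2.minAreaRect(cnt);u,v=r[0][0]+365,r[0][1]+195;print(r,u,v,ray("top",u,v,.018))
print("now",ray("top",381.2,210.6,.018))
print("lens",ray("top",394.2,205.4,.205)); print("tool pivot knob",ray("top",280+126/5,120+157/5,.236))
E
```

```text
[[  0   0  30  35 926]
 [  3   6  22  22 124]] [[14.75161987 17.00539957]
 [12.62096774 16.95967742]]
((13.302013397216797, 16.211410522460938), (12.86194133758545, 20.153106689453125), 34.99202346801758) 378.3020133972168 211.21141052246094 [ 0.53380015 -0.16873675  0.018     ]
now [ 0.53534172 -0.17717648  0.018     ]
lens [ 0.53285671 -0.17926353  0.205     ]
tool pivot knob [0.66465276 0.03454267 0.236     ]
```

Everything agrees: arm at 57.2–58°, pack bearing about 57.2°, radial offset about 8 mm, which can't be changed. Next is the button at about (0.577,-0.105): lift, move across, and come down gently.

play_rows:
  increments:
    - {"offset": [0,0,-20],"twist": 0,"grip": 0}
    - {"offset": [0,0,-40],"twist": 0,"grip": 0}
    - {"offset": [0,0,-55],"twist": 0,"grip": 0}
    - {"offset": [0,0,-60],"twist": 0,"grip": 0}
    - {"offset": [0,0,-60],"twist": 0,"grip": 0}

```text
time: 8.73
tool_pos: [0.5734, -0.0296, 0.4287]
tool_rot: [0.002, 0.282, 0.959, 0.0]
contact_force: [-0.4, -0.1, 0.6]
gripper_width: 0.002
```

play_rows:
  increments:
    - {"offset": [-12,-17,0],"twist": 0,"grip": 0}
    - {"offset": [-26,-36,0],"twist": 0,"grip": 0}
    - {"offset": [-38,-53,0],"twist": 0,"grip": 0}
    - {"offset": [-44,-61,0],"twist": 0,"grip": 0}
    - {"offset": [-44,-61,0],"twist": 0,"grip": 0}

```text
time: 9.15
tool_pos: [0.5768, -0.1061, 0.4251]
tool_rot: [-0.001, 0.283, 0.959, -0.0]
contact_force: [-0.3, 0.0, 0.3]
gripper_width: 0.002
```

play_rows:
  increments:
    - {"offset": [0,0,6],"twist": 0,"grip": 0}
    - {"offset": [0,0,12],"twist": 0,"grip": 0}
    - {"offset": [0,0,17],"twist": 0,"grip": 0}
    - {"offset": [0,0,20],"twist": 0,"grip": 0}
    - {"offset": [0,0,20],"twist": 0,"grip": 0}

```text
time: 9.57
tool_pos: [0.5767, -0.1038, 0.4051]
tool_rot: [-0.001, 0.282, 0.96, 0.0]
contact_force: [-0.7, 0.3, -0.4]
gripper_width: -0.001
```

```bash
python3 - <<'E'
from h import *
im=manip.grab_frame("side");cv2.imwrite("pics/side5.png",cv2.resize(im[100:300,230:430],None,fx=3,fy=3))
for q in("lens_centre","button_top","battery"):print(q,find(q,"side"))
s=manip.state();print(s["contact_force"],s["tool_pos"],s["tool_rot"])
E
```

```text
lens_centre [([0.5385, -0.1765, 0.1965], 0.74), ([0.5829, -0.4407, -0.0012], 0.58)]
button_top [([0.5798, -0.103, 0.227], 0.41), ([0.6691, 0.0375, 0.2051], 0.35)]
battery [([0.5379, -0.166, -0.0001], 0.57), ([0.6691, 0.0347, 0.2014], 0.5)]
[ 0.51271969 -0.12004453  0.74621266] [ 0.57706072 -0.10434826  0.40708715] [3.37094994e-04 2.81857449e-01 9.59456234e-01 4.02079987e-06]
```

View pics/side5.png

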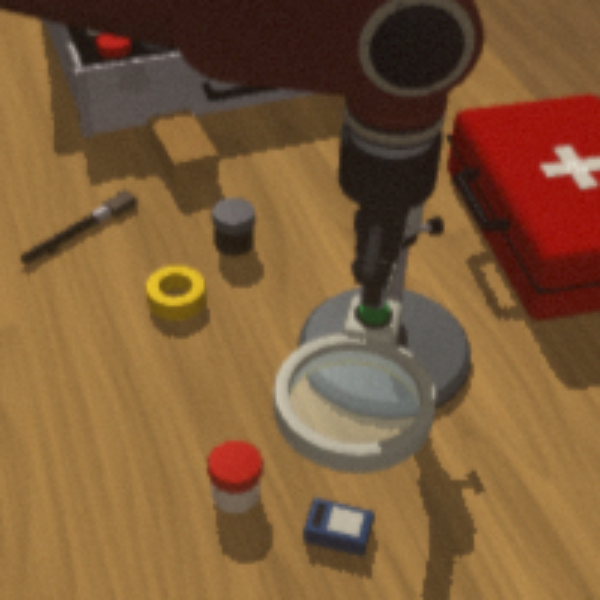

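The fingertip is centred over the green button at (373,312), about 7 mm above it. Pressing slowly.

play_rows:
  increments:
    - {"offset": [0,0,3],"twist": 0,"grip": 0}
    - {"offset": [0,0,6],"twist": 0,"grip": 0}
    - {"offset": [0,0,8],"twist": 0,"grip": 0}
    - {"offset": [0,0,10],"twist": 0,"grip": 0}
    - {"offset": [0,0,10],"twist": 0,"grip": 0}

```text
time: 10.18
tool_pos: [0.577, -0.1046, 0.3968]
tool_rot: [0.0, 0.282, 0.959, 0.0]
contact_force: [0.3, 0.3, 1.1]
gripper_width: -0.002
```

play_rows:
  increments:
    - {"offset": [0,0,1],"twist": 0,"grip": 0}
    - {"offset": [0,0,2],"twist": 0,"grip": 0}
    - {"offset": [0,0,2.5],"twist": 0,"grip": 0}
    - {"offset": [0,0,2.5],"twist": 0,"grip": 0}

```text
time: 10.52
tool_pos: [0.577, -0.1046, 0.3949]
tool_rot: [0.0, 0.282, 0.959, -0.0]
contact_force: [-1.2, 0.3, 4.8]
gripper_width: -0.001
```

play_rows:
  increments:
    - {"offset": [0,0,0.5],"twist": 0,"grip": 0}
    - {"offset": [0,0,1],"twist": 0,"grip": 0}
    - {"offset": [0,0,1],"twist": 0,"grip": 0}

```text
time: 10.77
tool_pos: [0.5772, -0.1047, 0.3949]
tool_rot: [0.001, 0.282, 0.959, -0.0]
contact_force: [-1.9, -0.4, 8.4]
gripper_width: -0.001
```

play_rows:
  increments:
    - {"offset": [0,0,0.5],"twist": 0,"grip": 0}
    - {"offset": [0,0,1],"twist": 0,"grip": 0}
    - {"offset": [0,0,1],"twist": 0,"grip": 0}

```text
time: 11.02
tool_pos: [0.5774, -0.1048, 0.3948]
tool_rot: [0.002, 0.282, 0.959, -0.0]
contact_force: [-1.6, 0.2, 10.0]
gripper_width: -0.003
```

The travel has stopped firmly at tip height 221.8 mm under 10 N, so the button has bottomed. I'll lift off, back away and check.

play_rows:
  increments:
    - {"offset": [0,0,-3],"twist": 0,"grip": 0}
    - {"offset": [0,0,-10],"twist": 0,"grip": 0}
    - {"offset": [0,0,-30],"twist": 0,"grip": 0}
    - {"offset": [0,0,-60],"twist": 0,"grip": 0}
    - {"offset": [0,0,-90],"twist": 0,"grip": 0}

```text
time: 11.43
tool_pos: [0.5767, -0.1045, 0.4811]
tool_rot: [-0.002, 0.282, 0.959, 0.0]
contact_force: [0.1, -0.3, 0.9]
gripper_width: -0.001
```

play_rows:
  increments:
    - {"offset": [25,-16,0],"twist": 0,"grip": 0}
    - {"offset": [55,-38,0],"twist": 0,"grip": 0}
    - {"offset": [88,-60,0],"twist": 0,"grip": 0}
    - {"offset": [120,-80,0],"twist": 0,"grip": 0}
    - {"offset": [150,-100,0],"twist": 0,"grip": 0}

```text
time: 11.85
tool_pos: [0.395, -0.1072, 0.4814]
tool_rot: [-0.001, 0.282, 0.959, 0.0]
contact_force: [-0.5, -1.3, 1.1]
gripper_width: 0.002
```

play_rows:
  increments:
    - {"offset": [25,16,0],"twist": 0,"grip": 0}
    - {"offset": [50,33,0],"twist": 0,"grip": 0}
    - {"offset": [70,45,0],"twist": 0,"grip": 0}
    - {"offset": [75,50,0],"twist": 0,"grip": 0}
    - {"offset": [75,50,0],"twist": 0,"grip": 0}

```text
time: 12.27
tool_pos: [0.3603, -0.0238, 0.4822]
tool_rot: [0.0, 0.281, 0.96, 0.0]
contact_force: [-0.3, -0.3, -0.5]
gripper_width: -0.0
```

```bash
python3 - <<'E'
from h import *
a=manip.grab_frame("top")
for q in("lens_centre","button_top","battery","stand","pivot","push_left"):print(q,find(q,"top"))
b=manip.grab_frame("side")
for q in("lens_centre","button_top","battery","stand","pivot","push_left"):print(q,find(q,"side"))
f=lambda i:cv2.resize(i,(400,400),interpolation=cv2.INTER_CUBIC)
cv2.imwrite("pics/fin.png",np.hstack([f(a[130:260,290:420]),f(b[150:300,290:440])]))
s=manip.state();print(s["contact_force"],s["tool_pos"])
E
```

```text
lens_centre [([0.5334, -0.1707, 0.2034], 0.82)]
button_top [([0.5824, -0.1075, 0.2246], 0.5)]
battery []
stand [([0.6677, 0.0319, 0.0009], 0.66)]
pivot [([0.6669, 0.0362, 0.2006], 0.66)]
push_left [([0.6047, -0.0505, 0.1991], 0.69), ([0.4565, -0.0909, 0.0017], 0.37)]
lens_centre [([0.5647, 0.2656, -0.001], 0.22)]
button_top [([0.5792, -0.1042, 0.2238], 0.48)]
battery [([0.5341, -0.1656, 0.001], 0.57), ([0.671, 0.0354, 0.2015], 0.15)]
stand [([0.6672, 0.0381, 0.004], 0.56)]
pivot [([0.6671, 0.0352, 0.2061], 0.92)]
push_left [([0.6074, -0.0513, 0.2024], 0.56), ([0.3623, -0.3793, 0.0006], 0.49)]
[-0.15926681 -0.70858146  0.79995034] [ 0.3607514  -0.02493936  0.48220147]
```

View pics/fin.png

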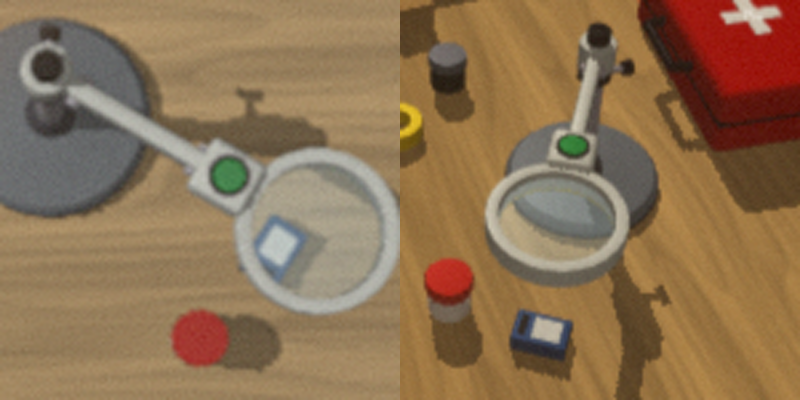

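The final view shows the pack wholly inside the glass. The button sits low, reading 0.224 m against 0.227 m before, and the base, red jar and pack are where they were. The robot is clear of everything.

```bash
python3 -c "
from h import *
print(manip.job_done())"
```

```text
the job is handed in; nothing more can be done
None
```

I swung the magnifier round over the battery pack, pressed the lamp button fully down, and handed the job in at about 12 s with the robot clear of everything.

- **Swing:** I pushed the left flank of the bar with the shut fingertips, at about 3–4 N, through roughly 50°. The arm ended at 57–58° and the pack's bearing is about 57.2°. The glass is 1–3 mm off sideways. It is also about 8 mm off radially, because the pack doesn't lie exactly on the circle the glass travels. The whole pack should still be visible, with about 17 mm between its corners and the glass edge if perfectly centred, or about 8 mm with these offsets.
- **Button:** I pressed it straight down until it stopped firmly under 10 N, with the fingertip at 221.8 mm (fully down is 221.5 mm). Afterwards the cameras read the button top at about 224 mm, down from about 227 mm. That is less than the full 5 mm, but within the networks' error. I could not see the lamp light itself in the pictures.
- **Other things on the desk:** the stand base and pivot read the same as at the start, within measuring error. The pack and red jar look unmoved, and the fingers never touched the glass.
- **Checks that disagreed:** the last top view found no pack when asked, and the last side view missed the glass. One pixel reading through the glass put the pack about 8 mm away from its earlier position. I put that down to refraction, since nothing touched the pack and the side view still had it within 4 mm.

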